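Seat a bearing block, cock the sprung striker and drive its dowel home

TASK

Use the sprung striker jig to drive the dowel in the loose metal block fully home. With the striker still at rest, stand the block upright in the jig's seat, dowel towards the striker head, back right up against the anvil and side against the low end stop, and let go of it. Then swing the striker back by its handle post until the catch holds it, without jamming the arm hard into the buffer behind the catch, let go, and press the trip pad so that the blow drives the dowel flush, leaving the block in its seat and everything else on the bench where it lies.

Things in the scene. Friction and masses are not known exactly. Their poses are not given: they have to be found in the camera images.
- block: the workpiece: plain bright metal block 48 (its x) x 44 (its y) x 46 mm high, 0.2 to 0.35 kg, loose on the bench right of the jig. Origin: centre of its underside. Two dark screw heads on top; a 10 mm steel dowel stands out of the middle of its +y face, 23 mm above the underside. Grip it across its 48 mm width, by the upper half.
- pin (a joint): how far the dowel has been driven (m): 0 to 0.001 at the start, when it stands 8 to 7 mm proud of the block's +y face; 0.008 is flush. A tight fit: it moves only under some 20 N or a blow.
- block_back (a point): point on the block: bottom middle of its plain back face (-y face, opposite the dowel).
- jig: the pin-driving jig, bolted to the bench: grey base plate 236 x 330 x 10 mm. Origin at bench height under the middle of the seat; x away from the robot, y to its left, yaw within 0.18 rad. In its frame (mm) the dark seat is a step x -36 to 36, y -43 to 31, top at z = 26, open towards +y (the striker) and -x.
- seat (a point): centre of the underside of a block that is home, on the seat's top (26 mm above the bench). A block at home has the jig's orientation and touches seat, anvil and end stop. The end stop is a low bar on the seat, 10 mm high: its face is 24 mm from this point towards the jig's +x and runs y -20 to 14.
- seat_back (a point): where block_back lies when the block is home: 22 mm from seat towards the jig's -y, at the foot of the anvil, an upright steel wall 40 mm higher than the seat, 64 mm wide along x.
- pivot (a point): the striker's vertical pivot axis, 49 mm above the bench (the arm's mid height), at x = -110, y = 60 mm in the jig's frame; boss, coiled torsion spring and nut rise to 92 mm. The spring pulls the arm towards rest with 1.2 N m per rad: at the handle about 6.5 N at 0.9 rad, 9.5 N at 1.3.
- striker (a joint): angle of the striker arm (rad), anticlockwise from above. 0 at rest: the arm points along the jig's +x, its round head 8 mm short of a seated block's dowel (only its swing carries it on to the block). It is cocked towards +y; the catch is clamped elsewhere each time and holds the arm somewhere from 0.90 to 1.32. Let go before that, it flies back.
- handle (a point): middle of the handle post, 165 mm from the pivot, 76 mm above the bench: upright black round post 14 mm thick, from the arm's top (56 mm) up to 96 mm. Arm 16 mm wide, underside at 42 mm; it ends 12 mm beyond the post's axis. Fingers may stand round the post or push it, tips above 57 mm; catch and buffer stay below that.
- striker_head (a point): middle of the striker's round head, 110 mm from the pivot. Feel of the cocking, at the handle: in the last 0.2 rad the arm climbs the catch's ramp (1 to 3 N more, then a drop); about 5 mm past the catch a sprung buffer adds some 2.4 N per mm and bottoms 5 mm on. 14 N in all is past the catch and safe, over some 22 N is jamming. Easing back 8 to 12 mm from there sets the arm on the catch.
- trip_pad (a point): centre of the top of the trip pad: ribbed steel pad 36 x 36 mm, 56 mm above the bench, on the outer end of the hinged plate that carries the catch, outside the circle the handle sweeps. Pressed straight down about 9 mm with 3 to 5 N it draws the catch from under the arm and the striker flies; it stops at 11 mm and springs back.
- grease_tin: bystander: round tin with green lid, 69 mm wide, 33 mm high; leave it be.
- side_cutters: bystander: side cutters with red grips, 142 mm long, lying in front of the block; leave them be.
- hex_key: bystander: bent hex key 114 mm long, on the far left part of the jig's base plate; leave it be.
- bolt_a: bystander: steel bolt 35 mm tall standing on its head behind the block; leave it be.
- tape_roll: bystander: black roll of tape 66 mm across, far left corner of the bench; leave it be.
- marker: bystander: marker pen, black and blue, 133 mm long, left edge of the bench; leave it be.
Things that resemble listed ones, but are neither listed nor needed, are in the scene too. Several things have the shape of the block; the one meant has the colours described above.

How it is judged:
By the outcome, as a careful person would: the job done as asked, in the order asked, and still so for the second after the job is handed in, with the robot touching nothing.
It also fails if it takes over 58 s, if anything falls off the work surface, if the arm or the gripper's body presses on something with over 40 N, if the wrist force passes 120 N, or if a joint passes its speed limit or range.

ROBOT

A 6-joint arm with a two-finger parallel gripper is mounted at the origin on a cart in front of the work surface, level with it; the furniture and walls round the work are solid. World frame = base frame: x ahead of the robot, y to its left, z up, the work surface at z = 0. Lengths are in m, angles in rad, forces in N, time in s.
With the tool pointing down it reaches from about 0.35 to 0.775 m from the base axis. Payload 5.5 kg.
Tool frame: the origin (TCP) lies on the centre line of the jaws, within the pads' length; the fingertips stand 11 mm ahead of it and the grasp point (between the pads) lies 8 mm behind it; z points along the fingers, y is the line along which they close (so a half turn about z gives the same grasp; the last joint's range is limited). The gripper opens to 85 mm and grips with 20 to 120 N. Pads are 22 mm wide; open, the fingers measure 114 mm over their backs; the gripper's body (76 mm by 85 mm) begins 54 mm behind the grasp point. The pads swing forward as they close: fully open they stand 13 mm farther back than shut.
Start: joints at [-1.244, 0.313, 0.046, 1.304, 0, 1.431], TCP at [0.259, -0.514, 0.216] pointing down, gripper open.
Joint ranges: [-2.76, 2.76], [-0.86, 1.69], [-1.03, 1.26], [-2.2, 2.34], [-1.47, 1.5], [-3.14, 3.14]. Speed limits (rad/s): [2.57, 2.57, 3.14, 3.14, 3.14, 3.14].

INTERFACE

Orientations are given as a unit quaternion [w, x, y, z].
In Python, from workcell import get_state, eyes, env gives the robot as it stands.
- The arm moves only by the shell command python3 -m inch 'ROWS' [OPENING] [FORCE]. ROWS is JSON, one flat list of numbers, 4 for each row, row after row: the shift along the tool's x, y, z in cm, then the turn about the tool's z in rad. A call has exactly 5 rows; each row shifts and turns the commanded pose from where the row before left it, along the tool's axes as they then stand; what a row does not reach is not made up. A row lasts 1/12 s, in which the tool goes at most 41.7 mm and 7.16 degrees, less where a joint would pass 70% of its speed; a pose out of reach is approached as far as the arm can. A call is refused whole if a number of a shift passes 4.17 or a number of a turn 0.125, either way. A call with a gripper value outside its range is refused whole. OPENING is the opening, from -1 (shut) to 1 (fully open), set as the call begins (- or left out, the last holds). The fingers move at their own pace and stop on an object; FORCE is the grip in N (left out, the last holds). Time passes only in rows, so rows that do not move let the fingers close, or fill a call up. It gives the time, the measured TCP pose, the force, the opening and the grip force at its end, in the units of the state.
- get_state(): the state, without advancing time (a new reading comes with each control period).
- eyes.read_camera(name): name is "side" or "top"; returns the picture (400x640x3 uint8, red, green, blue); there is no depth.
- eyes.camera_info(name): a dict with "fovy" (degrees; the focal length in pixels is half the picture's height over the tangent of half this angle, whatever the lens; pixels are square), "cx", "cy" (the principal point, pixels), "xyz" and "orientation" of the camera in the world. Camera axes: x right, y down, z forward; pixel columns grow to the right and rows downward; lengths in m; the calibration is good to about 2 mm. A picture is of the moment at which its call begins. camera_info takes no time and is no camera call.
- env.hand_in(): hands the job in; it is judged then, once.
The state is a dict: "clock": time; "joint_pos": joint angles; "qvel": joint speeds; "tau": joint torques, N m; "tcp_pos": TCP position; "orientation": TCP orientation; "wrist_force": force on the tool from outside, world axes, zero at the start; "ft_torque": the same for the moment, N m; "finger_gap": finger opening in m; "grip_force": force on a finger pad.
Only numpy, scipy, OpenCV 4.12 (cv2) and the standard library are available. Lean on these libraries where they do the work, as an engineer would, in place of code of your own. Each camera call takes 0.05 s, during which the arm holds its last target. There are 200 camera calls.

## Working session

There is one attempt and no reset: what is moved stays moved. The work goes in short steps, Python scripts to look and compute and a shell command to move; the robot and the scene stay as the last step left them, time stands still between calls to the robot, and variables do not carry over. Pictures are saved under pics/ and viewed, at most 10 in all, crops included, and the job is handed in when it is done.

```bash
mkdir -p pics; ls
python3 - <<'E'
from workcell import get_state, eyes, env
import cv2
for n in("top","side"):
    im=eyes.read_camera(n); cv2.imwrite(f"pics/{n}0.png",im[:,:,::-1]); print(eyes.camera_info(n))
print(get_state())
E
```

```text
pics
{'fovy': 56.05900257586856, 'cx': 315.32785409126564, 'cy': 202.57902312828438, 'xyz': array([0.32906962, 0.05867871, 1.16065011]), 'orientation': array([ 0.05855223, -0.69757547,  0.71187284, -0.05654345])}
{'fovy': 51.67929744442573, 'cx': 320.1783327151181, 'cy': 196.81273575112536, 'xyz': array([-0.38856452, -0.1235332 ,  0.86210279]), 'orientation': array([-0.32301621,  0.69921965, -0.58345901,  0.2575422 ])}
{'clock': 0.1, 'joint_pos': array([-1.24360077e+00,  3.13960843e-01,  4.50979363e-02,  1.30361999e+00,
       -2.54393033e-05,  1.43122538e+00]), 'qvel': array([-0.00107789, -0.00191213,  0.00327623,  0.00136529,  0.0010972 ,
       -0.00165166]), 'tau': array([ 2.02424642e-03, -4.81728315e+01,  2.99242204e+01,  1.28320974e-02,
       -1.71723027e-04, -5.71862174e-06]), 'tcp_pos': array([ 0.2585915 , -0.51302549,  0.21548004]), 'orientation': array([-8.38386520e-04,  9.72889170e-01,  2.31270298e-01, -9.16583429e-05]), 'wrist_force': array([ 0.43216743, -0.51480022, -0.18411099]), 'ft_torque': array([ 0.00721412, -0.01038575,  0.04870886]), 'grip_force': 0.0, 'finger_gap': 0.08539277593485206}
```

View pics/top0.png

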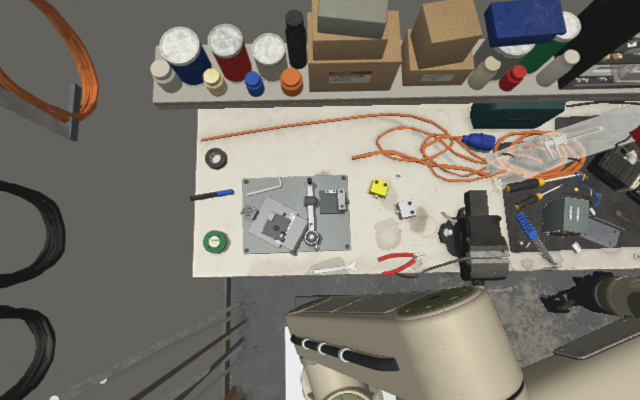

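View pics/side0.png

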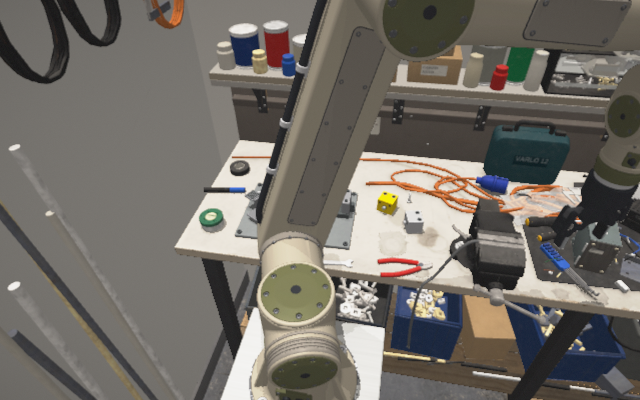

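Two things have the block's shape: a yellow one at top (379,187) and a bright metal one at (405,209) with two dark dots. The metal one fits the description. I'll confirm it in an enlarged crop along with the jig.

```bash
cat > h.py <<'E'
import numpy as np, cv2
from workcell import get_state, eyes, env
from scipy.spatial.transform import Rotation as R
def cam(n):
    c=eyes.camera_info(n); q=c['orientation']; M=R.from_quat([q[1],q[2],q[3],q[0]]).as_matrix()
    return M,np.array(c['xyz']),200/np.tan(np.radians(c['fovy'])/2),c['cx'],c['cy']
def ray(n,u,v,z):
    M,o,f,cx,cy=cam(n); d=M@np.array([(u-cx)/f,(v-cy)/f,1]); return o+d*(z-o[2])/d[2]
def proj(n,p):
    M,o,f,cx,cy=cam(n); q=M.T@(np.array(p)-o); return np.array([cx+f*q[0]/q[2],cy+f*q[1]/q[2]])
def crop(n,x0,x1,y0,y1,s,name,im=None):
    im=eyes.read_camera(n) if im is None else im
    cv2.imwrite(name,cv2.resize(im[y0:y1,x0:x1,::-1],None,fx=s,fy=s,interpolation=cv2.INTER_CUBIC)); return im
E
python3 - <<'E'
from h import *
im=cv2.imread('pics/top0.png')[:,:,::-1]
crop('top',236,436,165,265,4,'pics/c1.png',im)
print(proj('top',get_state()['tcp_pos']),ray('top',405,209,.046))
E
```

```text
[550.89721585 288.76243802] [ 0.48731596 -0.2081267   0.046     ]
```

View pics/c1.png

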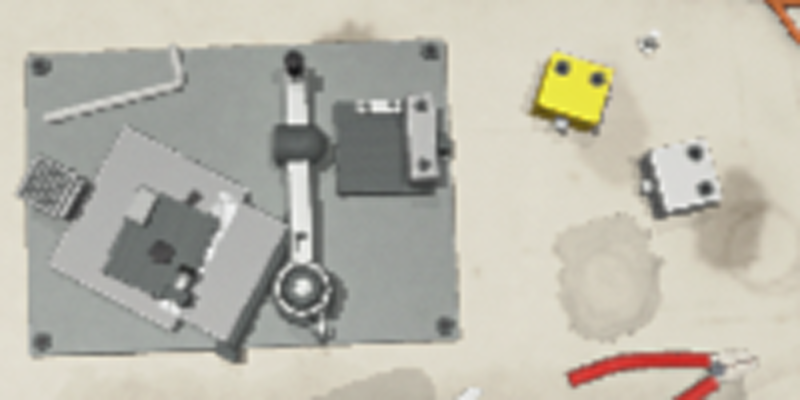

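The crop confirms it: the metal block is at crop (685,178), with two screw heads and its dowel to the left at (648,187). The yellow one at (572,90) is the decoy. The jig shows its pivot nut at (303,290), handle top at (293,65), anvil at (422,137) and trip pad at (52,187).

Run:
```python
from h import *
im=cv2.imread('pics/c1.png')
def w(x,y,z): return ray('top',236+(x+.5)/4-.5,165+(y+.5)/4-.5,z)
f=lambda p:np.round(p[:2]*1000,1)
pl=[w(*c,.01) for c in[(27,55),(445,40),(459,338),(30,356)]]
print('plate',[f(p) for p in pl],[np.linalg.norm(pl[i]-pl[i-1]) for i in range(4)],'centre',f(sum(pl)/4))
h=w(293,62,.096);p=w(303,289,.092);print('handle',f(h),'pivot',f(p),np.linalg.norm((h-p)[:2]),'yaw',np.arctan2((h-p)[1],(h-p)[0]))
a=[w(*c,.066) for c in[(407,96),(412,184),(436,94),(441,182)]];print('anvil',[f(x) for x in a])
s=[w(*c,.026) for c in[(335,102),(337,194)]];print('seat open edge',[f(x) for x in s])
print('pad',f(w(54,187,.056)),'catch plate corners',[f(w(*c,.05)) for c in[(127,126),(290,225),(50,262)]])
g=cv2.cvtColor(im,cv2.COLOR_BGR2HSV); 
m=((g[...,2]>185)&(g[...,1]<22)).astype(np.uint8); m[:, :625]=0; m[:,735:]=0; m[:125]=0; m[230:]=0
m=cv2.morphologyEx(m,cv2.MORPH_CLOSE,np.ones((25,25)))
m=cv2.morphologyEx(m,cv2.MORPH_OPEN,np.ones((19,19)))
c=max(cv2.findContours(m,0,2)[0],key=cv2.contourArea)
r=cv2.minAreaRect(c);b=cv2.boxPoints(r);print(r,b)
B=[w(*q,.046) for q in b];print('block',[f(q) for q in B],f(sum(B)/4),[np.linalg.norm(B[i]-B[i-1]) for i in range(4)])
d=w(695,153,.046);e=w(706,188,.046);print('screws',f(d),f(e)); print('dowel tip',f(w(645,187,.023)))
```

```text
plate [array([600. , 287.6]), array([605.2, -40.8]), array([372.7, -43.6]), array([365.6, 282.6])] [np.float64(0.23442562716895943), np.float64(0.32838157320314154), np.float64(0.23254861586214604), np.float64(0.32626211765722063)] centre [485.9 121.4]
handle [570.5  77.4] pivot [406.3  73.2] 0.16424302315546602 yaw 0.0255923691012004
anvil [array([549.7,  -6.3]), array([483.7,  -8. ]), array([550.8, -27.9]), array([484.7, -29.4])]
seat open edge [array([554.2,  46.8]), array([482.8,  46.8])]
pad [488.3 257.2] catch plate corners [array([534.3, 203.8]), array([457. ,  82.5]), array([433.1, 260.7])]
((681.0, 170.5), (79.0, 74.0), 90.0) [[644. 131.]
 [718. 131.]
 [718. 210.]
 [644. 210.]]
block [array([ 523.2, -185. ]), array([ 522. , -240.6]), array([ 462.2, -236.9]), array([ 463.3, -181.7])] [ 492.7 -211.1] [np.float64(0.05991527254231095), np.float64(0.055632718088460466), np.float64(0.05992022341238867), np.float64(0.055156051346651275)]
screws [ 505.6 -222.3] [ 478.9 -228.9]
dowel tip [ 483.8 -188.4]
```

Run:
```python
from h import *
t=cv2.imread('pics/top0.png')[190:230,385:430]; s=cv2.imread('pics/side0.png')[195:240,395:433]
k=lambda a:cv2.resize(a,None,fx=9,fy=9,interpolation=cv2.INTER_CUBIC)
A,B=k(t),k(s); B=B[:360] if B.shape[0]>360 else B
cv2.imwrite('pics/c2.png',np.hstack([A,B]))
```

```text
(no output)
```

View pics/c2.png

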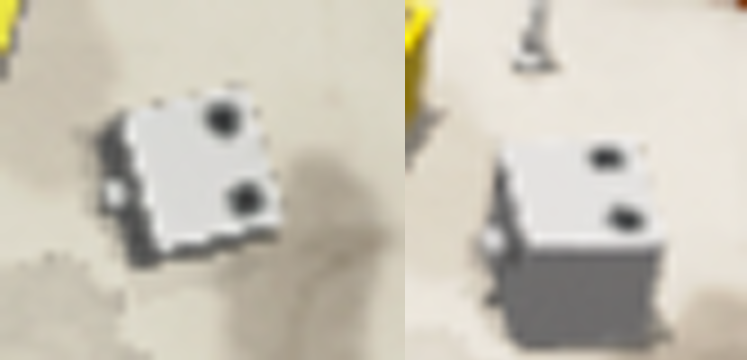

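The left half shows the block's top face with corners at about (120,108), (248,86), (280,230) and (158,252), and the dowel at (116,195). The screws sit on the back half. The block stands upright.

Run:
```python
from h import *
def w(x,y,z): return ray('top',385+(x+.5)/9-.5,190+(y+.5)/9-.5,z)
def v(x,y,z): return ray('side',395+(x-405+.5)/9-.5,195+(y+.5)/9-.5,z)
C=np.array([w(*c,.046) for c in[(120,108),(248,86),(280,230),(158,252)]])[:,:2]*1e3
print(C.round(1),C.mean(0),[np.linalg.norm(C[i]-C[i-1]).round(1) for i in range(4)])
x=(C[0]-C[3]+C[1]-C[2]);y=(C[0]-C[1]+C[3]-C[2]);print(np.arctan2(x[1],x[0]),np.arctan2(-y[0],y[1]))
S=np.array([v(*c,.046) for c in[(500,145),(643,143),(662,248),(520,246)]])[:,:2]*1e3;print(S.mean(0))
x=(S[0]-S[3]+S[1]-S[2]);y=(S[0]-S[1]+S[3]-S[2]);print(np.arctan2(x[1],x[0]),np.arctan2(-y[0],y[1]))
q=get_state()['orientation'];print(R.from_quat([q[1],q[2],q[3],q[0]]).as_matrix().round(3))
```

```text
[[ 510.3 -188.1]
 [ 516.9 -231.3]
 [ 468.2 -238.9]
 [ 461.7 -198. ]] [ 489.29954956 -214.05715244] [np.float64(49.6), np.float64(43.6), np.float64(49.3), np.float64(41.4)]
0.17807977976327463 0.1544732015509592
[ 487.48148264 -214.10169196]
0.14782489634984036 0.17078316187012693
[[ 0.893  0.45  -0.001]
 [ 0.45  -0.893  0.002]
 [ 0.    -0.002 -1.   ]]
```

```bash
cat >> h.py <<'E'
def go(x,y,z,a):
    s=get_state();q=s['orientation'];M=R.from_quat([q[1],q[2],q[3],q[0]]).as_matrix()
    b=np.arctan2(M[1,1],M[0,1]); t=-((a-b+np.pi)%(2*np.pi)-np.pi)
    D=np.array([x,y,z])-s['tcp_pos']
    G=np.array([[np.sin(-a),np.cos(a),0],[np.cos(a),np.sin(a),0],[0,0,-1]])
    print('t',round(s['clock'],2),'tcp',s['tcp_pos'].round(4),'yaw',round(b,4),'F',s['wrist_force'].round(1),'gap',round(s['finger_gap'],4),'grip',round(s['grip_force'],1))
    print('now-axes cm',(M.T@D*100).round(2),'end-axes cm',(G.T@D*100).round(2),'turn',round(t,3))
E
python3 -m inch '[0,0,-2,-0.125, 0,0,-2,-0.125, 0,0,-2,-0.125, 0,0,0,-0.125, 0,0,0,-0.125]' 1
python3 -m inch '[0,0,0,-0.125, 0,0,0,-0.125, 0,0,0,-0.125, 0,0,0,-0.125, 0,0,0,-0.125]'
python3 -c "
from h import *
go(.4885,-.214,.12,.165)"
```

```text
clock: 0.52
tcp_pos: [0.259, -0.5141, 0.2776]
orientation: [0.001, 0.853, 0.522, -0.0]
wrist_force: [0.4, 0.3, -0.3]
finger_gap: 0.0852
grip_force: 0.0
clock: 0.93
tcp_pos: [0.2587, -0.5132, 0.2758]
orientation: [-0.0, 0.651, 0.759, 0.0]
wrist_force: [-0.1, -0.5, 0.0]
finger_gap: 0.0853
grip_force: 0.0
t 0.93 tcp [ 0.2587 -0.5132  0.2758] yaw 0.1522 F [-0.1 -0.5  0. ] gap 0.0853 grip 0.0
now-axes cm [26.08 27.26 15.6 ] end-axes cm [25.74 27.59 15.58] turn -0.013
```

```bash
python3 -m inch '[2.6,2.72,0,-0.013, 2.6,2.72,0,0, 2.6,2.72,0,0, 2.6,2.72,0,0, 2.6,2.72,0,0]' >/dev/null
python3 -m inch '[2.6,2.72,0,0, 2.6,2.72,0,0, 2.6,2.72,0,0, 2.6,2.72,1,0, 2.6,2.72,2,0]' >/dev/null
python3 -m inch '[0,0,3,0, 0,0,3,0, 0,0,3,0, 0,0,0,0, 0,0,0,0]' >/dev/null
python3 -c "
from h import *
go(.4885,-.214,.026,.165); crop('top',360,450,170,240,8,'pics/c3.png')"
```

```text
t 2.18 tcp [ 0.4846 -0.2137  0.1554] yaw 0.1592 F [ 0.4 -0.1  1. ] gap 0.0854 grip 0.0
now-axes cm [-0.13  0.42 12.94] end-axes cm [-0.1   0.38 12.94] turn -0.006
```

View pics/c3.png

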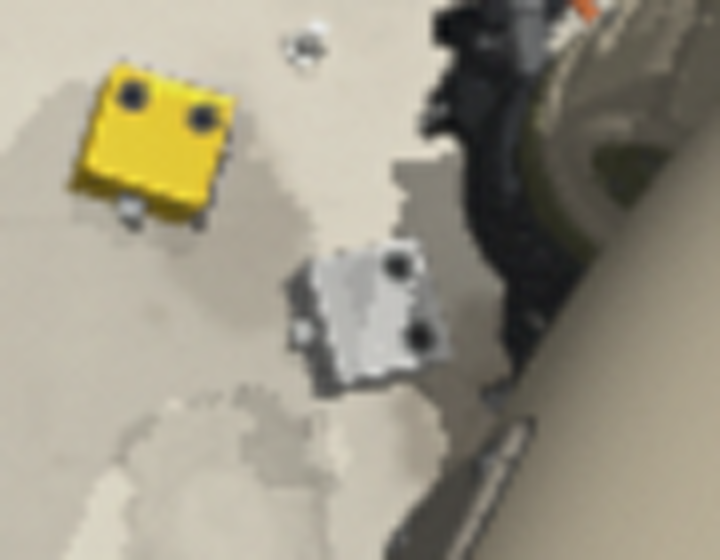

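The block has not moved and the open gripper is above it to the right. The bolt at crop (305,45) is clear of the far finger, so I'll descend and grip.

```bash
python3 -m inch '[-0.1,0.4,2.5,-0.006, 0,0,3,0, 0,0,3,0, 0,0,2.5,0, 0,0,1.9,0]' >/dev/null
python3 -m inch '[0,0,0,0, 0,0,0,0, 0,0,0,0, 0,0,0,0, 0,0,0,0]' -0.2 35
python3 -m inch '[0,0,0,0, 0,0,0,0, 0,0,0,0, 0,0,0,0, 0,0,0,0]'
python3 -c "
from h import *
go(.4885,-.214,.026,.165)"
```

```text
clock: 3.07
tcp_pos: [0.4914, -0.2164, 0.0302]
orientation: [0.002, 0.647, 0.763, -0.0]
wrist_force: [-1.5, -0.2, 6.0]
finger_gap: 0.0343
grip_force: 2.8
clock: 3.48
tcp_pos: [0.4914, -0.2164, 0.0302]
orientation: [0.002, 0.647, 0.763, -0.0]
wrist_force: [-1.5, 0.0, 4.5]
finger_gap: 0.0342
grip_force: 3.0
t 3.48 tcp [ 0.4914 -0.2164  0.0302] yaw 0.1647 F [-1.5  0.   4.5] gap 0.0342 grip 3.0
now-axes cm [ 0.29 -0.25  0.42] end-axes cm [ 0.29 -0.25  0.42] turn -0.0
```

The gap of 34 mm is too small for the 48 mm block, so I need to look.

Run:
```python
from h import *
a=crop('top',360,450,170,240,5,'pics/x1.png');b=crop('side',370,450,170,240,5,'pics/x2.png')
A,B=cv2.imread('pics/x1.png'),cv2.imread('pics/x2.png');cv2.imwrite('pics/c4.png',np.hstack([A[:, :400],B]))
```

```text
(no output)
```

View pics/c4.png

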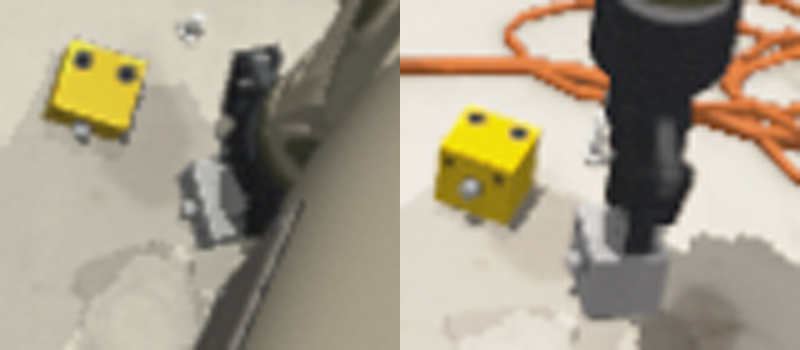

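Run:
```python
from h import *
s=get_state();print(s['joint_pos'].round(3),s['tau'].round(1))
t=s['tcp_pos'];q=s['orientation'];M=R.from_quat([q[1],q[2],q[3],q[0]]).as_matrix();print(M.round(3))
for n,x0,y0,o in(('top',360,170,0),('side',370,170,400)):
    for k in(0,.011,-.008):
        for g in(-.02,.02):
            print(n,k,g,((proj(n,t+M@[0,g,k])-[x0,y0])*5+[o,0]).round(0))
    bx=np.array([.4885,-.214,.046]); print('block top',((proj(n,bx)-[x0,y0])*5+[o,0]).round(0))
```

```text
[-0.564  0.368 -0.36   0.838 -0.001  0.842] [  0.7 -43.4  23.7  -0.6   0.5   0. ]
[[-0.164  0.986  0.003]
 [ 0.986  0.164 -0.003]
 [-0.004  0.002 -1.   ]]
top 0 -0.02 [240. 224.]
top 0 0.02 [225. 160.]
top 0.011 -0.02 [235. 226.]
top 0.011 0.02 [221. 163.]
top -0.008 -0.02 [243. 222.]
top -0.008 0.02 [228. 158.]
block top [235. 193.]
side 0 -0.02 [626. 271.]
side 0 0.02 [616. 222.]
side 0.011 -0.02 [624. 285.]
side 0.011 0.02 [614. 236.]
side -0.008 -0.02 [628. 261.]
side -0.008 0.02 [618. 212.]
block top [620. 230.]
```

```bash
python3 -m inch '[0,0,0,0, 0,0,0,0, 0,0,0,0, 0,0,0,0, 0,0,0,0]' 1
python3 - <<'E'
from h import *
print(proj('side',[.2586,-.513,.2155]))
a=crop('side',375,455,170,240,9,'pics/c5.png')
s=get_state();t=s['tcp_pos'];q=s['orientation'];M=R.from_quat([q[1],q[2],q[3],q[0]]).as_matrix()
for k in(-.002,.011):
  for g in(-.043,.043,-.057): print(k,g,((proj('side',t+M@[0,g,k])-[375,170])*9).round(0))
E
```

```text
clock: 4.0
tcp_pos: [0.4902, -0.215, 0.0278]
orientation: [-0.0, 0.646, 0.763, -0.0]
wrist_force: [-0.3, -0.4, 0.2]
finger_gap: 0.0849
grip_force: 0.0
[571.74032705 250.17904434]
-0.002 -0.043 [369. 545.]
-0.002 0.043 [329. 355.]
-0.002 -0.057 [376. 578.]
0.011 -0.043 [363. 574.]
0.011 0.043 [324. 384.]
0.011 -0.057 [370. 607.]
```

View pics/c5.png

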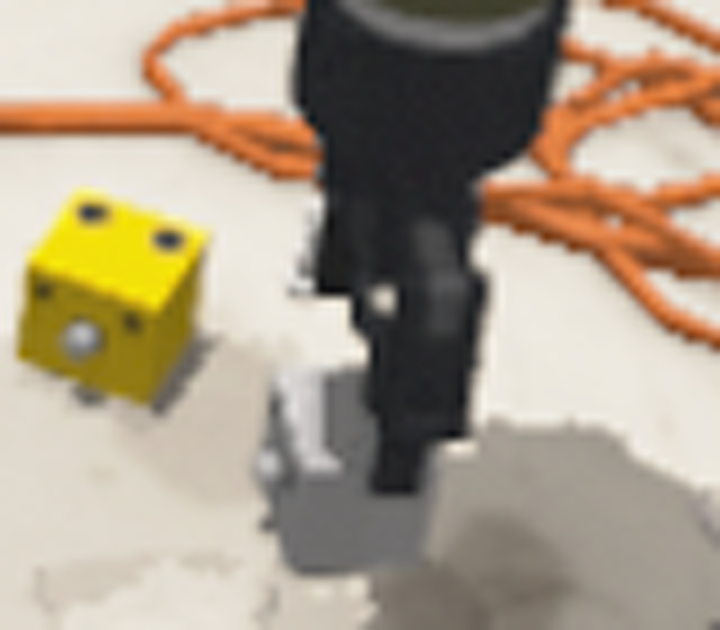

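The near tip at (395,490) and far tip at (338,290) sit about 20–27 mm higher than the reading predicts. The earlier contact at z=0.030 agrees: the fingers had closed onto the block's top. The block has not moved, so I'll go about 2 cm lower than nominal, watching the force.

```bash
python3 -m inch '[0,-0.15,0.5,0, 0,0,0.5,0, 0,0,0.5,0, 0,0,0.3,0, 0,0,0,0]' | egrep 'tcp|wrist'
python3 -m inch '[0,0,0.3,0, 0,0,0,0, 0,0,0,0, 0,0,0,0, 0,0,0,0]' | egrep 'tcp|wrist'
python3 -m inch '[0,0,0,0, 0,0,0,0, 0,0,0,0, 0,0,0,0, 0,0,0,0]' -0.2 30 | egrep 'tcp|wrist|gap|grip'
python3 -m inch '[0,0,0,0, 0,0,0,0, 0,0,0,0, 0,0,0,0, 0,0,0,0]' | egrep 'tcp|wrist|gap|grip'
```

```text
tcp_pos: [0.4879, -0.2148, 0.0085]
wrist_force: [0.5, 0.1, 0.6]
tcp_pos: [0.4889, -0.2154, 0.0069]
wrist_force: [0.8, -0.1, -0.6]
tcp_pos: [0.4889, -0.2154, 0.0071]
wrist_force: [-0.8, -0.1, 2.9]
finger_gap: 0.0477
grip_force: 30.8
tcp_pos: [0.4889, -0.2154, 0.0071]
wrist_force: [0.1, 1.2, 5.5]
finger_gap: 0.0478
grip_force: 30.9
```

```bash
python3 -m inch '[0,0,-1,0, 0,0,-1,0, 0,0,-2,0, 0,0,-2,0, 0,0,-2,0]' - 45| egrep 'tcp|wrist|gap|grip'
python3 -m inch '[0,0,-2,0, 0,0,-2,0, 0,0,0,0, 0,0,0,0, 0,0,0,0]' | egrep 'tcp|wrist|gap|grip'
python3 - <<'E'
from h import *
go(.5133,.0195,.14,-.02)
crop('side',375,455,140,240,6,'pics/x.png')
a=cv2.imread('pics/x.png');crop('top',370,470,140,240,6,'pics/y.png');cv2.imwrite('pics/c6.png',np.hstack([cv2.resize(a,(320,400)),cv2.resize(cv2.imread('pics/y.png'),(400,400))]))
E
```

```text
tcp_pos: [0.4882, -0.2151, 0.0878]
wrist_force: [-0.2, -0.5, -2.1]
finger_gap: 0.0473
grip_force: 47.5
tcp_pos: [0.4882, -0.215, 0.126]
wrist_force: [0.5, -0.2, -1.8]
finger_gap: 0.0475
grip_force: 47.7
t 6.55 tcp [ 0.4882 -0.215   0.126 ] yaw 0.165 F [ 0.5 -0.2 -1.8] gap 0.0475 grip 47.7
now-axes cm [22.72  6.33 -1.39] end-axes cm [23.5   2.05 -1.4 ] turn 0.185
```

View pics/c6.png

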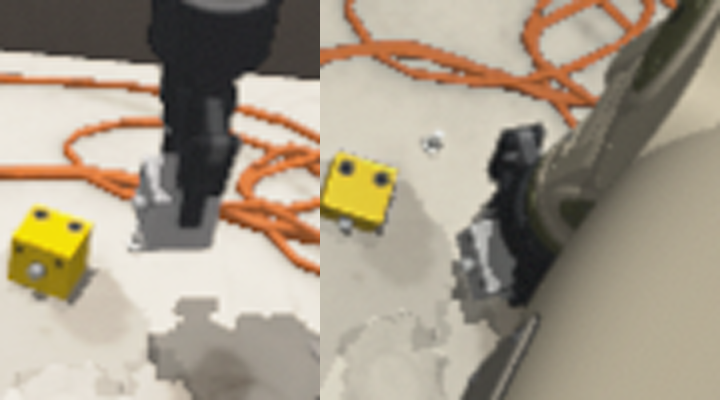

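The block is held upright, about 15 mm above the fingertips' reach, and is clear of the bench. Next I'll carry it over the seat.

```bash
python3 -m inch '[0,0,-0.7,0.0925, 0,0,-0.7,0.0925, 1.5,0,0,0, 2.5,0,0,0, 3,0.3,0,0]' >/dev/null
python3 -m inch '[3,0.3,0,0, 3,0.4,0,0, 3,0.4,0,0, 3,0.4,0,0, 2.2,0.2,0,0]' >/dev/null
python3 -m inch '[1.5,0,0,0, 0.5,0,0,0, 0,0,0,0, 0,0,0,0, 0,0,0,0]' >/dev/null
python3 - <<'E'
from h import *
go(.5127,.0172,.06,-.02)
im=crop('top',290,370,170,245,8,'pics/c7.png')
E
```

```text
t 7.9 tcp [0.513  0.0156 0.1403] yaw -0.0205 F [ 0.2 -0.5 -2.3] gap 0.0477 grip 47.6
now-axes cm [ 0.17 -0.03  8.03] end-axes cm [ 0.16 -0.04  8.03] turn -0.0
```

View pics/c7.png

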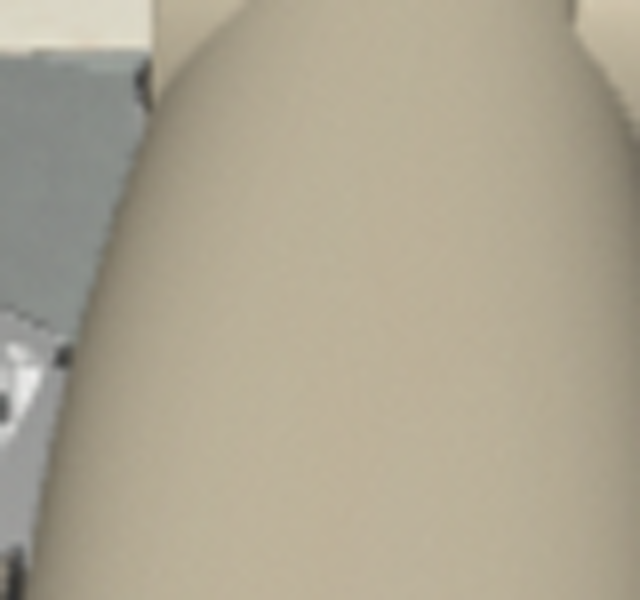

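The arm hides the seat from the top camera. I'll fix the yaw sign (the jig is at +0.021) and descend by feel. The stop height tells the cases apart: seat at TCP z≈0.033, end stop 0.043, head about 0.047, anvil 0.073.

```bash
python3 -m inch '[0.16,0,1.5,-0.041, 0,0,2,0, 0,0,1.5,0, 0,0,0.5,0, 0,0,0,0]' | egrep 'tcp|wrist'
python3 -m inch '[0,0,0.7,0, 0,0,0.7,0, 0,0,0.7,0, 0,0,0.3,0, 0,0,0,0]' | egrep 'tcp|wrist'
python3 -m inch '[0,0,0.3,0, 0,0,0.3,0, 0,0,0.3,0, 0,0,0,0, 0,0,0,0]' | egrep 'tcp|wrist'
python3 -c "
from h import *
go(.5127,.0172,.036,.021)"
```

```text
tcp_pos: [0.5121, 0.0171, 0.0844]
wrist_force: [0.6, -0.2, -1.9]
tcp_pos: [0.5127, 0.0179, 0.0609]
wrist_force: [-0.7, -0.2, -3.1]
tcp_pos: [0.5132, 0.0179, 0.0526]
wrist_force: [-0.5, -0.9, -1.1]
t 9.2 tcp [0.5132 0.0179 0.0526] yaw 0.0211 F [-0.5 -0.9 -1.1] gap 0.0474 grip 47.6
now-axes cm [-0.07 -0.05  1.66] end-axes cm [-0.07 -0.05  1.66] turn 0.0
```

```bash
python3 -m inch '[-0.05,0,0.25,0, 0,0,0.25,0, 0,0,0.2,0, 0,0,0,0, 0,0,0,0]' | egrep 'tcp|wrist'
python3 -m inch '[0,0,0.2,0, 0,0,0.2,0, 0,0,0.2,0, 0,0,0,0, 0,0,0,0]' | egrep 'tcp|wrist'
python3 -m inch '[0,0,0.15,0, 0,0,0.15,0, 0,0,0.1,0, 0,0,0,0, 0,0,0,0]' | egrep 'tcp|wrist'
```

```text
tcp_pos: [0.5132, 0.0173, 0.0455]
wrist_force: [0.1, -0.0, -2.2]
tcp_pos: [0.5132, 0.0173, 0.0395]
wrist_force: [0.8, 0.4, -1.4]
tcp_pos: [0.5133, 0.0173, 0.0356]
wrist_force: [-0.0, -0.4, -1.7]
```

```bash
python3 -m inch '[0,0,0.15,0, 0,0,0.1,0, 0,0,0,0, 0,0,0,0, 0,0,0,0]' | egrep 'tcp|wrist'
python3 -m inch '[0,0,0.1,0, 0,0,0,0, 0,0,0,0, 0,0,0,0, 0,0,0,0]' | egrep 'tcp|wrist'
python3 -m inch '[-0.15,0,0,0, -0.1,0,0,0, 0,0,0,0, 0,0,0,0, 0,0,0,0]' | egrep 'tcp|wrist'
```

```text
tcp_pos: [0.5135, 0.0173, 0.0333]
wrist_force: [0.1, -0.1, -1.8]
tcp_pos: [0.5135, 0.0173, 0.0332]
wrist_force: [-2.9, -0.1, 7.0]
tcp_pos: [0.5138, 0.0161, 0.0332]
wrist_force: [-1.2, 3.5, 7.1]
```

```bash
python3 -m inch '[0,0,-0.05,0, -0.1,0,0,0, -0.1,0,0,0, 0,0,0,0, 0,0,0,0]' | egrep 'tcp|wrist'
python3 -m inch '[-0.1,0,0,0, 0,0,0,0, 0,0,0,0, 0,0,0,0, 0,0,0,0]' | egrep 'tcp|wrist'
python3 -m inch '[-0.1,0,0,0, 0,0,0,0, 0,0,0,0, 0,0,0,0, 0,0,0,0]' | egrep 'tcp|wrist'
```

```text
tcp_pos: [0.5139, 0.016, 0.0333]
wrist_force: [-0.4, 12.0, 4.5]
tcp_pos: [0.5139, 0.016, 0.0334]
wrist_force: [-0.9, 16.2, 4.8]
tcp_pos: [0.5138, 0.016, 0.0334]
wrist_force: [-1.0, 19.4, 5.5]
```

```bash
python3 -m inch '[0.2,0.1,0,0, 0,0.1,0,0, 0,0.1,0,0, 0,0,0,0, 0,0,0,0]' | egrep 'tcp|wrist'
python3 -m inch '[0,0.1,0,0, 0,0.1,0,0, 0,0,0,0, 0,0,0,0, 0,0,0,0]' | egrep 'tcp|wrist'
python3 -m inch '[0,0.1,0,0, 0,0.1,0,0, 0,0,0,0, 0,0,0,0, 0,0,0,0]' | egrep 'tcp|wrist'
```

```text
tcp_pos: [0.5139, 0.016, 0.0333]
wrist_force: [-8.1, 11.4, 11.9]
tcp_pos: [0.514, 0.016, 0.0333]
wrist_force: [-13.1, 10.5, 17.9]
tcp_pos: [0.514, 0.016, 0.0333]
wrist_force: [-18.2, 10.9, 22.8]
```

```bash
python3 -m inch '[0,-0.2,0,0, 0.1,-0.2,-0.05,0, 0,-0.1,0,0, 0,0,0,0, 0,0,0,0]' | egrep 'tcp|wrist'
python3 -m inch '[0,0,0,0, 0,0,0,0, 0,0,0,0, 0,0,0,0, 0,0,0,0]' 0.5| egrep 'tcp|wrist|gap'
python3 -m inch '[0,0,-1,0, 0,0,-2,0, 0,0,-3,0, 0,0,-4,0, 0,0,-4,0]' 1| egrep 'tcp|wrist|gap'
python3 -m inch '[-3.5,-1,0,0, -4,-1,0,0, -4,-1,0,0, -4,-1,0,0, -3,0,0,0]' | egrep 'tcp|wrist|gap'
python3 - <<'E'
from h import *
A=crop('top',295,355,180,245,8,'pics/x.png');B=crop('side',310,370,170,235,8,'pics/y.png')
cv2.imwrite('pics/topB.png',A[:,:,::-1]);cv2.imwrite('pics/sideB.png',B[:,:,::-1])
t=cv2.imread('pics/x.png');s=cv2.imread('pics/y.png')
h=np.hstack([t[:,:400],s[:,:400]]) if 0 else np.hstack([cv2.resize(t,(384,416)),cv2.resize(s,(384,416))])
cv2.imwrite('pics/c8.png',h); go(.5,.1,.2,.02)
E
```

```text
tcp_pos: [0.5141, 0.016, 0.0333]
wrist_force: [-3.3, 8.1, 5.5]
tcp_pos: [0.5157, 0.0135, 0.0333]
wrist_force: [0.6, -0.6, 0.6]
finger_gap: 0.064
tcp_pos: [0.5144, 0.0139, 0.1748]
wrist_force: [1.5, -1.5, -0.0]
finger_gap: 0.0854
tcp_pos: [0.4778, -0.1744, 0.1744]
wrist_force: [0.7, -0.0, 0.7]
finger_gap: 0.0851
t 15.97 tcp [ 0.4795 -0.1764  0.1742] yaw 0.0151 F [-0.5  0.9  0.5] gap 0.0853 grip 0.0
now-axes cm [27.6   2.47 -2.64] end-axes cm [27.59  2.6  -2.58] turn -0.005
```

View pics/c8.png

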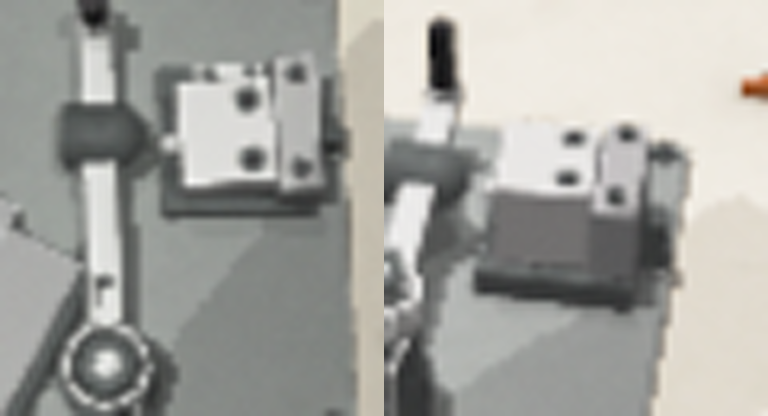

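The view shows the block flat on the seat, its back against the anvil (crop x≈278) and its side against the end stop. The striker is still at rest and the dowel at (170,143) faces its head. Next is the handle: put the tool y axis along the cocking tangent and keep the fingers loosely round the post.

```bash
python3 -m inch '[3.6,1.3,0,0, 3.6,1.3,0,0, 3.6,1.3,0,0, 3.6,1.3,0,0, 3.6,1.3,0,0]' >/dev/null
python3 -m inch '[3.6,1.3,0,0, 3.6,1.3,0,0, 0,0,0,-0.12, 0,0,0,-0.125, 0,0,0,-0.125]' -0.1 20 >/dev/null
python3 -m inch '[0,0,0,-0.125, 0,0,0,-0.125, 0,0,0,-0.125, 0,0,0,-0.125, 0,0,0,-0.125]' >/dev/null
python3 -m inch '[0,0,0,-0.125, 0,0,0,-0.125, 0,0,0,-0.125, 0,0,0,-0.08, 0,0,0,0]' >/dev/null
python3 -c "
from h import *
go(.568,.077,.06,1.591)"
```

```text
t 17.63 tcp [0.5647 0.0828 0.1738] yaw 1.4737 F [ 0.2  0.4 -0.1] gap 0.0383 grip 0.0
now-axes cm [-0.39 -0.55 11.38] end-axes cm [-0.32 -0.59 11.38] turn -0.117
```

```bash
python3 -m inch '[-0.35,-0.57,2,-0.117, 0,0,2.5,0, 0,0,2,0, 0,0,1,0, 0,0,0,0]' | egrep 'tcp|wrist|gap'
python3 -m inch '[0,0,0.6,0, 0,0,0.6,0, 0,0,0.6,0, 0,0,0,0, 0,0,0,0]'| egrep 'tcp|wrist|gap'
python3 -m inch '[0,0,0.6,0, 0,0,0.6,0, 0,0,0.5,0, 0,0,0,0, 0,0,0,0]'| egrep 'tcp|wrist|gap'
python3 -c "
from h import *
go(.568,.077,.06,1.591)"
```

```text
tcp_pos: [0.5658, 0.0763, 0.096]
wrist_force: [0.2, -0.2, -1.4]
finger_gap: 0.0379
tcp_pos: [0.5679, 0.0759, 0.0803]
wrist_force: [-1.3, -0.4, -0.3]
finger_gap: 0.0383
tcp_pos: [0.5674, 0.0759, 0.0626]
wrist_force: [-0.5, 0.6, 0.2]
finger_gap: 0.0384
t 18.88 tcp [0.5674 0.0759 0.0626] yaw 1.5879 F [-0.5  0.6  0.2] gap 0.0384 grip 0.0
now-axes cm [-0.06  0.11  0.26] end-axes cm [-0.06  0.11  0.26] turn -0.003
```

```bash
python3 -m inch '[0,0.1,0.3,0, 0,0,0,0, 0,0,0,0, 0,0,0,0, 0,0,0,0]' -0.45 | egrep 'tcp|wrist|gap|grip'
python3 -m inch '[0,0.4,0,0, 0,0.4,0,0, 0.03,0.8,0,-0.05, 0.03,0.8,0,-0.05, 0,0,0,0]'| egrep 'tcp|wrist|gap|grip'
python3 -c "
from h import *
go(.568,.077,.06,1.591)"
```

```text
tcp_pos: [0.5681, 0.0769, 0.0604]
wrist_force: [0.0, -0.5, 0.5]
finger_gap: 0.0237
grip_force: 0.0
tcp_pos: [0.5662, 0.1022, 0.0603]
wrist_force: [-0.5, 0.1, 0.1]
finger_gap: 0.0234
grip_force: 0.2
t 19.72 tcp [0.5662 0.1022 0.0603] yaw 1.6906 F [-0.5  0.1  0.1] gap 0.0234 grip 0.2
now-axes cm [ 0.12 -2.52  0.03] end-axes cm [-0.13 -2.52  0.03] turn 0.1
```

```bash
python3 -m inch '[0.1,1.3,0,-0.08, 0.1,1.3,0,-0.08, 0.05,1.3,0,-0.08, 0,0,0,0, 0,0,0,0]'| egrep 'tcp|wrist|gap|grip'
python3 -c "
from h import *
s=get_state()['tcp_pos'][:2]-[.403,.073];print(np.hypot(*s),np.arctan2(s[1],s[0])-.021)
go(.568,.077,.06,1.591)
A=eyes.read_camera('top').astype(int);B=cv2.imread('pics/topB.png')[:,:,::-1].astype(int)
p=proj('top',[.4035,.073,.092]);print(p)
# head/arm location at rest: difference
D=np.abs(A-B).sum(2)[195:215,300:325];print((D>90).astype(int).sum(1),A[201,300:325].sum(1)//3,B[201,300:325].sum(1)//3)
"
```

```text
tcp_pos: [0.5561, 0.1383, 0.0601]
wrist_force: [-0.9, -2.3, -0.3]
finger_gap: 0.0232
grip_force: 1.2
0.16643258441660114 0.38189494211484293
t 20.13 tcp [0.5561 0.1383 0.0601] yaw 1.9258 F [-0.9 -2.3 -0.3] gap 0.0232 grip 1.2
now-axes cm [ 1.01 -6.16  0.02] end-axes cm [-1.07 -6.15  0.01] turn 0.335
[311.44744607 237.86856817]
[19  9  8  7  7  7  7  7  8 11 14 12 12 14 13 12 15 18 13 17] [142 138 133 127 122 115 104  94  83  87  90  90  90  94 101 103 102 100
  95  84  96 121 116 143 141] [154 154 153 134 107  91  92  95  99 100  99  99  95  90  86  77  69  68
  92 102 145 184 185 222 221]
```

```bash
cat >> h.py <<'E'
def arc():
    s=get_state();q=s['orientation'];M=R.from_quat([q[1],q[2],q[3],q[0]]).as_matrix()
    d=s['tcp_pos'][:2]-[.403,.073];f=M.T@s['wrist_force']
    print('t %.2f r %.4f ang %.3f yawrel %.3f z %.4f Ft %.1f Fr %.1f Fz %.1f'%(s['clock'],np.hypot(*d),np.arctan2(d[1],d[0])-.021,np.arctan2(M[1,1],M[0,1])-1.591,s['tcp_pos'][2],f[1],f[0],f[2]))
E
python3 -m inch '[0.09,1.6,0,-0.1, 0.08,1.6,0,-0.1, 0.08,1.6,0,-0.1, 0,0,0,0, 0,0,0,0]' >/dev/null; python3 -c "from h import *;arc()"
python3 -m inch '[0.08,1.2,0,-0.07, 0.04,0.5,0,-0.03, 0,0,0,0, 0,0,0,0, 0,0,0,0]' >/dev/null; python3 -c "from h import *;arc()"
```

```text
t 20.60 r 0.1681 ang 0.663 yawrel 0.633 z 0.0601 Ft -4.6 Fr 2.6 Fz 0.5
t 21.02 r 0.1683 ang 0.760 yawrel 0.732 z 0.0602 Ft -4.5 Fr 2.9 Fz 1.9
```

```bash
a(){ python3 -c "from h import *;arc()"; }
python3 -m inch '[0.12,0.5,0,-0.03, 0.12,0.5,0,-0.03, 0,0,0,0, 0,0,0,0, 0,0,0,0]' >/dev/null; a
python3 -m inch '[0.05,0.5,0,-0.03, 0.03,0.4,0,-0.02, 0,0,0,0, 0,0,0,0, 0,0,0,0]' >/dev/null; a
python3 -m inch '[0.03,0.4,0,-0.025, 0.03,0.4,0,-0.025, 0,0,0,0, 0,0,0,0, 0,0,0,0]' >/dev/null; a
```

```text
t 21.43 r 0.1679 ang 0.818 yawrel 0.793 z 0.0605 Ft -6.4 Fr -2.0 Fz 2.4
t 21.85 r 0.1678 ang 0.871 yawrel 0.843 z 0.0606 Ft -6.4 Fr -1.1 Fz 4.5
t 22.27 r 0.1676 ang 0.918 yawrel 0.893 z 0.0606 Ft -5.9 Fr -1.5 Fz 4.4
```

```bash
a(){ python3 -c "from h import *;arc()"; }
python3 -m inch '[0.04,0.4,0,-0.025, 0.04,0.4,0,-0.025, 0,0,0,0, 0,0,0,0, 0,0,0,0]' >/dev/null; a
python3 -m inch '[0.03,0.4,0,-0.025, 0.03,0.4,0,-0.025, 0,0,0,0, 0,0,0,0, 0,0,0,0]' >/dev/null; a
python3 -m inch '[0.03,0.4,0,-0.025, 0.03,0.4,0,-0.025, 0,0,0,0, 0,0,0,0, 0,0,0,0]' >/dev/null; a
```

```text
t 22.68 r 0.1673 ang 0.965 yawrel 0.943 z 0.0607 Ft -7.0 Fr -2.3 Fz 5.0
t 23.10 r 0.1672 ang 1.012 yawrel 0.993 z 0.0608 Ft -7.4 Fr -2.6 Fz 4.5
t 23.52 r 0.1670 ang 1.059 yawrel 1.043 z 0.0608 Ft -7.9 Fr -1.8 Fz 5.0
```

```bash
a(){ python3 -c "from h import *;arc()"; }
python3 -m inch '[0.03,0.4,0,-0.025, 0.03,0.4,0,-0.025, 0,0,0,0, 0,0,0,0, 0,0,0,0]' >/dev/null; a
python3 -m inch '[0.02,0.4,0,-0.025, 0.02,0.3,0,-0.02, 0,0,0,0, 0,0,0,0, 0,0,0,0]' >/dev/null; a
python3 -m inch '[0.02,0.3,0,-0.02, 0,0,0,0, 0,0,0,0, 0,0,0,0, 0,0,0,0]' >/dev/null; a
```

```text
t 23.93 r 0.1668 ang 1.108 yawrel 1.093 z 0.0608 Ft -6.6 Fr -2.8 Fz 4.9
t 24.35 r 0.1666 ang 1.149 yawrel 1.138 z 0.0609 Ft -7.8 Fr -3.2 Fz 5.4
t 24.77 r 0.1665 ang 1.166 yawrel 1.158 z 0.0609 Ft -8.2 Fr -1.7 Fz 5.4
```

```bash
a(){ python3 -c "from h import *;arc()"; }
python3 -m inch '[0.02,0.4,0,-0.025, 0,0,0,0, 0,0,0,0, 0,0,0,0, 0,0,0,0]' >/dev/null; a
python3 -m inch '[0.02,0.4,0,-0.025, 0,0,0,0, 0,0,0,0, 0,0,0,0, 0,0,0,0]' >/dev/null; a
python3 -m inch '[0.02,0.3,0,-0.02, 0,0,0,0, 0,0,0,0, 0,0,0,0, 0,0,0,0]' >/dev/null; a
```

```text
t 25.18 r 0.1664 ang 1.194 yawrel 1.183 z 0.0609 Ft -7.0 Fr -3.0 Fz 4.6
t 25.60 r 0.1663 ang 1.213 yawrel 1.208 z 0.0610 Ft -8.7 Fr -1.7 Fz 5.1
t 26.02 r 0.1662 ang 1.230 yawrel 1.227 z 0.0610 Ft -8.1 Fr -1.1 Fz 5.8
```

```bash
a(){ python3 -c "from h import *;arc()"; }
python3 -m inch '[0.01,0.3,0,-0.02, 0.01,0.2,0,-0.01, 0,0,0,0, 0,0,0,0, 0,0,0,0]' >/dev/null; a
python3 -m inch '[0.01,0.3,0,-0.02, 0,0.1,0,0, 0,0,0,0, 0,0,0,0, 0,0,0,0]' >/dev/null; a
python3 -m inch '[0.01,0.3,0,-0.02, 0,0,0,0, 0,0,0,0, 0,0,0,0, 0,0,0,0]' >/dev/null; a
```

```text
t 26.43 r 0.1660 ang 1.248 yawrel 1.257 z 0.0611 Ft -14.5 Fr -1.3 Fz 9.8
t 26.85 r 0.1659 ang 1.262 yawrel 1.276 z 0.0611 Ft -20.7 Fr -0.4 Fz 13.4
t 27.27 r 0.1658 ang 1.273 yawrel 1.295 z 0.0611 Ft -22.9 Fr 1.5 Fz 15.8
```

That is far enough: the force has reached the limit, so the arm is past the catch. I'll ease back now.

```bash
a(){ python3 -c "from h import *;arc()"; }
python3 -m inch '[0,-0.4,0,0.02, 0,-0.3,0,0.02, 0,0,0,0, 0,0,0,0, 0,0,0,0]' >/dev/null; a
python3 -m inch '[0,-0.3,0,0.02, 0,-0.3,0,0.01, 0,0,0,0, 0,0,0,0, 0,0,0,0]' >/dev/null; a
python3 -m inch '[0,-0.2,0,0.01, 0,-0.1,0,0, 0,0,0,0, 0,0,0,0, 0,0,0,0]' >/dev/null; a
```

```text
t 27.68 r 0.1660 ang 1.247 yawrel 1.256 z 0.0610 Ft -15.3 Fr -0.3 Fz 10.5
t 28.10 r 0.1661 ang 1.223 yawrel 1.227 z 0.0610 Ft -7.1 Fr -2.1 Fz 6.2
t 28.52 r 0.1661 ang 1.206 yawrel 1.217 z 0.0610 Ft -9.1 Fr -0.8 Fz 6.2
```

```bash
a(){ python3 -c "from h import *;arc()"; }
python3 -m inch '[0,-0.2,0,0.01, 0,0,0,0, 0,0,0,0, 0,0,0,0, 0,0,0,0]' >/dev/null; a
python3 -m inch '[0,-0.2,0,0.01, 0,0,0,0, 0,0,0,0, 0,0,0,0, 0,0,0,0]' >/dev/null; a
python3 -m inch '[0,-0.2,0,0.01, 0,0,0,0, 0,0,0,0, 0,0,0,0, 0,0,0,0]' >/dev/null; a
```

```text
t 28.93 r 0.1660 ang 1.202 yawrel 1.209 z 0.0610 Ft -7.0 Fr -2.7 Fz 3.0
t 29.35 r 0.1649 ang 1.201 yawrel 1.202 z 0.0606 Ft -4.5 Fr -3.0 Fz -0.5
t 29.77 r 0.1638 ang 1.199 yawrel 1.192 z 0.0598 Ft -0.8 Fr 0.5 Fz 0.8
```

The force fell to zero at a constant angle (1.20), so the catch holds the arm. I'll let go, rise and go to the trip pad.

```bash
a(){ python3 -c "from h import *;arc()"; }
python3 -m inch '[0,-0.3,0,0.01, 0,0,0,0, 0,0,0,0, 0,0,0,0, 0,0,0,0]' >/dev/null; a
python3 -m inch '[0,0,0,0, 0,0,0,0, 0,0,-1,0, 0,0,-2,0, 0,0,-3,0]' -0.1 >/dev/null; a
python3 -m inch '[0,0,-3,0, 0,0,-1,0, 0,0,0,0, 0,0,0,0, 0,0,0,0]' -1 >/dev/null
python3 - <<'E'
from h import *
go(.4835,.2615,.08,2.72)
A=eyes.read_camera('top');cv2.imwrite('pics/topC.png',A[:,:,::-1])
B=cv2.imread('pics/topB.png')[:,:,::-1]
# block undisturbed? compare patch; is the rest arm gone?
for n,(u0,u1,v0,v1) in dict(block=(322,338,190,209),arm=(306,314,184,196)).items():
    print(n,A[v0:v1,u0:u1].mean((0,1)).round(),B[v0:v1,u0:u1].mean((0,1)).round())
E
```

```text
t 30.18 r 0.1643 ang 1.176 yawrel 1.182 z 0.0601 Ft -0.0 Fr 0.5 Fz 0.0
t 30.60 r 0.1630 ang 1.186 yawrel 1.182 z 0.1192 Ft -0.4 Fr 0.7 Fz 0.5
t 31.02 tcp [0.4622 0.2257 0.1591] yaw 2.773 F [-0.1 -0.4  0.3] gap -0.0002 grip 0.0
now-axes cm [-4.11 -0.71  7.9 ] end-axes cm [-4.13 -0.48  7.91] turn 0.053
block [191. 191. 188.] [188. 189. 186.]
arm [156. 160. 156.] [167. 169. 166.]
```

Run:
```python
import cv2,numpy as np
for n in 'BC':
    A=cv2.imread(f'pics/top{n}.png',0)
    for v in(182,192,202,212,222): print(n,v,A[v,300:322])
```

```text
B 182 [152 152 151 152 148 139 137 102  37  26  23  57 108 109 120 152 152 151
 152 151 150 150]
B 192 [154 153 154 154 156 151 134 153 222 218 217 217 192 101 111 155 157 156
 147 111 100  97]
B 202 [157 158 153 133 100  86  86  85  86  90  90  90  88  85  80  73  62  65
  82 102 168 212]
B 212 [158 158 159 159 159 158 152 144 177 224 221 220 209 135  89 112 154 158
 156 146  97  97]
B 222 [172 172 172 171 171 172 165 125 132 210 221 203 220 207 106  95 114 155
 158 156 155 155]
C 182 [155 155 154 155 154 157 158 158 156 155 154 156 157 158 157 155 154 154
 154 154 152 152]
C 192 [158 156 157 157 157 157 159 158 160 160 159 160 159 160 160 158 158 157
 150 112 101  99]
C 202 [159 158 159 160 159 160 160 161 161 161 160 161 161 162 162 162 161 157
 144 144 170 216]
C 212 [ 99  98 100 101 101 100 100 100 100  98  98 101  99 101 123 157 158 159
 159 148  99  99]
C 222 [102 102 103 103 103 102 100  78  61  61  56  52  65  88 102 101 102 123
 158 159 157 158]
```

The row profiles show the arm gone from its rest position, so it is cocked and held. Now the trip pad.

```bash
z(){ egrep 'tcp|wrist'; }
python3 -m inch '[-2.1,-0.35,0,0.05, -2,-0.25,0,0, 0,0,3,0, 0,0,3,0, 0,0,2,0]' |z
python3 -m inch '[0,0,0.4,0, 0,0,0.3,0, 0,0,0,0, 0,0,0,0, 0,0,0,0]' |z
python3 -m inch '[0,0,0.3,0, 0,0,0.3,0, 0,0,0,0, 0,0,0,0, 0,0,0,0]' |z
python3 -c "
from h import *
go(.4835,.2615,.05,2.72)"
```

```text
tcp_pos: [0.4822, 0.2611, 0.0762]
wrist_force: [-0.4, -0.2, -0.8]
tcp_pos: [0.4854, 0.2619, 0.0746]
wrist_force: [0.2, -0.6, -0.5]
tcp_pos: [0.4843, 0.2615, 0.0673]
wrist_force: [-0.3, -0.1, -0.1]
t 32.32 tcp [0.4843 0.2615 0.0673] yaw 2.723 F [-0.3 -0.1 -0.1] gap -0.0003 grip 0.0
now-axes cm [0.04 0.07 1.73] end-axes cm [0.04 0.07 1.73] turn 0.003
```

```bash
z(){ egrep 'tcp|wrist'; }
python3 -m inch '[0,0,0.3,0, 0,0,0.3,0, 0,0,0,0, 0,0,0,0, 0,0,0,0]' |z
python3 -m inch '[0,0,0.3,0, 0,0,0.2,0, 0,0,0,0, 0,0,0,0, 0,0,0,0]' |z
python3 -m inch '[0,0,0.3,0, 0,0,0.2,0, 0,0,0,0, 0,0,0,0, 0,0,0,0]' |z
python3 -m inch '[0,0,0.3,0, 0,0,0.2,0, 0,0,0,0, 0,0,0,0, 0,0,0,0]' |z
```

```text
tcp_pos: [0.4842, 0.2616, 0.0611]
wrist_force: [0.4, -0.2, 0.4]
tcp_pos: [0.4843, 0.2616, 0.0562]
wrist_force: [0.3, -0.3, -0.5]
tcp_pos: [0.4843, 0.2616, 0.0511]
wrist_force: [-0.1, -0.2, -0.0]
tcp_pos: [0.4843, 0.2616, 0.0462]
wrist_force: [-0.8, -0.7, 0.4]
```

```bash
z(){ egrep 'tcp|wrist'; }
python3 -m inch '[0,0,0.3,0, 0,0,0.2,0, 0,0,0,0, 0,0,0,0, 0,0,0,0]' |z
python3 -m inch '[0,0,0.3,0, 0,0,0,0, 0,0,0,0, 0,0,0,0, 0,0,0,0]' |z
python3 -m inch '[0,0,0.3,0, 0,0,0,0, 0,0,0,0, 0,0,0,0, 0,0,0,0]' |z
```

```text
tcp_pos: [0.4842, 0.2615, 0.0411]
wrist_force: [0.9, -0.2, -0.3]
tcp_pos: [0.4846, 0.2618, 0.0383]
wrist_force: [-0.0, 1.5, 1.9]
tcp_pos: [0.4842, 0.2613, 0.035]
wrist_force: [0.4, 1.7, 0.9]
```

```bash
z(){ egrep 'tcp|wrist'; }
python3 -m inch '[0,0,0.3,0, 0,0,0,0, 0,0,0,0, 0,0,0,0, 0,0,0,0]' |z
python3 -m inch '[0,0,0.3,0, 0,0,0,0, 0,0,0,0, 0,0,0,0, 0,0,0,0]' |z
python3 - <<'E'
from h import *
A=eyes.read_camera('top')[:,:,::-1];cv2.imwrite('pics/topD.png',A);g=cv2.imread('pics/topD.png',0)
for v in(192,202,212): print(v,g[v,300:322])
E
```

```text
tcp_pos: [0.4843, 0.2615, 0.0323]
wrist_force: [0.1, 0.4, 2.7]
tcp_pos: [0.4845, 0.2618, 0.0299]
wrist_force: [-1.7, -0.1, 8.7]
192 [160 159 160 160 160 161 158 139 156 225 223 221 222 209 105  97 117 160
 153 115 103 100]
202 [162 163 160 146 138 105  88  88  88  91  92  94  93  91  87  86  77  67
  68  86  91  92]
212 [163 162 165 165 165 165 160 143 167 225 229 226 225 215 107  95 117 160
 163 151 102 100]
```

The striker fired. I'll lift off and check the dowel and block.

```bash
python3 -m inch '[0,0,-1,0, 0,0,-2,0, 0,0,-3,0, 0,0,-4,0, 0,0,-2,0]' |egrep 'tcp|wrist'
python3 -m inch '[0,0,0,0, 0,0,0,0, 0,0,0,0, 0,0,0,0, 0,0,0,0]' |egrep 'clock|wrist'
python3 - <<'E'
from h import *
A=eyes.read_camera('top')[:,:,::-1];cv2.imwrite('pics/topE.png',A);S=eyes.read_camera('side')[:,:,::-1];cv2.imwrite('pics/sideE.png',S)
k=lambda a:cv2.resize(a,(384,416),interpolation=cv2.INTER_CUBIC)
cv2.imwrite('pics/c9.png',np.hstack([k(A[180:245,295:355]),k(S[170:235,310:370])]))
for n in 'BE':
    g=cv2.imread(f'pics/top{n}.png',0)
    for v in(192,202,212): print(n,v,g[v,303:345])
E
```

```text
tcp_pos: [0.4851, 0.2617, 0.153]
wrist_force: [1.6, 0.2, 0.5]
clock: 36.95
wrist_force: [-0.6, 0.1, 0.2]
B 192 [154 156 151 134 153 222 218 217 217 192 101 111 155 157 156 147 111 100
  97 102 117 124 155 168 126 127 178 203 210 212 203 183 223 203 124 186
 167 113  93 118 177 176]
B 202 [133 100  86  86  85  86  90  90  90  88  85  80  73  62  65  82 102 168
 212 190 200 220 220 220 220 219 219 219 220 220 214 196 200 219 213 148
 180 184 182 181 177 148]
B 212 [159 159 158 152 144 177 224 221 220 209 135  89 112 154 158 156 146  97
  97  99  98  92  92  94  96  97  96  95  93  93  94  93  94  92  86  81
  77  72  63  61  62  77]
E 192 [154 151 134 152 219 219 218 219 203 100  88 115 157 158 157 149 111 100
  98 102 115 118 153 171 117 138 203 211 216 222 202 183 224 208 145 187
 168 115  94 120 179 179]
E 202 [133  91  85  88  89  90  93  91  91  87  82  78  67  67  97 113 134 103
  89 114 183 222 222 221 221 221 220 220 220 222 215 198 201 220 210 152
 183 185 183 182 183 167]
E 212 [117 158 156 140 162 224 225 222 222 210 103  92 115 156 159 158 147  98
  98 100  99  94  92  93  98  97  96  96  94  95  96  95  93  95  99  96
  92  84  72  69  72  93]
```

Run:
```python
import cv2
for n in 'BE':
    g=cv2.imread(f'pics/top{n}.png',0)
    for v in range(196,208): print(n,v,g[v,315:329])
a=cv2.imread('pics/top0.png',0).astype(int);b=cv2.imread('pics/topE.png',0).astype(int)
for n,(u0,u1,v0,v1) in dict(hex=(245,284,175,198),tin=(200,230,228,254),cut=(378,424,250,275),bolt=(393,403,170,182),tape=(203,230,146,170),marker=(188,235,188,202),yellow=(366,392,175,200)).items(): print(n,abs(a-b)[v0:v1,u0:u1].mean().round(1))
```

```text
B 196 [122 153 158 152 128  89  85 135 220 219 218 217 218 217]
B 197 [ 86 122 156 154 132  97  83 129 223 219 218 217 218 218]
B 198 [ 73  83 121 151 133  98  87 137 224 220 219 218 219 219]
B 199 [ 77  69  85 116 132 104  86 137 226 220 218 219 219 219]
B 200 [ 78  67  70 107 127 106  97 142 224 221 219 220 219 219]
B 201 [ 78  70  69  93 103 146 185 185 222 222 219 219 219 219]
B 202 [ 73  62  65  82 102 168 212 190 200 220 220 220 220 219]
B 203 [ 65  63  74  80  91 130 158 151 187 221 221 220 220 219]
B 204 [ 61  71  88  92  85  96  91  92 162 222 221 220 219 220]
B 205 [ 70  85  87  88  89  92  80  95 160 223 222 221 221 220]
B 206 [ 85  86  88 104 123  91  79  84 140 223 223 221 221 221]
B 207 [ 86  94 107 140 130  89  79  84 140 226 225 224 223 222]
E 196 [155 159 159 154 129  98  85 137 224 221 219 218 218 219]
E 197 [116 156 161 154 136 106  87 139 227 221 219 219 219 219]
E 198 [ 86 125 158 157 137 108  89 139 227 222 220 220 219 219]
E 199 [ 71  81 124 153 137 107  88 139 224 222 221 220 220 220]
E 200 [ 72  71  92 117 131 104  87 123 202 222 221 220 220 220]
E 201 [ 71  67  88 107 130  92  86 118 193 222 220 220 220 221]
E 202 [ 67  67  97 113 134 103  89 114 183 222 222 221 221 221]
E 203 [ 63  67  92 112 134 106  88 102 163 223 222 221 221 221]
E 204 [ 69  84  90 108 133 104  88  97 151 223 222 222 221 221]
E 205 [ 85  88  93 113 132 100  88  88 137 224 224 222 222 222]
E 206 [ 87  90 111 149 134  92  87  90 140 225 224 223 223 223]
E 207 [ 90 108 144 155 132  88  87  90 141 229 226 224 223 224]
hex 9.8
tin 52.9
cut 4.6
bolt 4.5
tape 42.2
marker 78.8
yellow 3.9
```

The dowel's bright pixels are gone and the front edge is clean, so it is flush. The block has not moved. I'll move the arm aside and check that the tin, tape and marker were only hidden by it.

```bash
python3 -m inch '[0,0,-2,0, 0,0,-2,0, 0,0,-1,0, 1,-3,0,0, 1,-3,0,0]' >/dev/null
python3 -m inch '[3,-2,0,0, 3,-2,0,0, 3,-2,0,0, 3,-2,0,0, 3,-2,0,0]' >/dev/null
python3 -m inch '[3,-2,0,0, 3,-2,0,0, 0,0,0,0, 0,0,0,0, 0,0,0,0]' |egrep 'clock|tcp|wrist'
python3 - <<'E'
from h import *
b=eyes.read_camera('top')[:,:,::-1];cv2.imwrite('pics/topF.png',b)
a=cv2.imread('pics/top0.png',0).astype(int);b=cv2.imread('pics/topF.png',0).astype(int)
for n,(u0,u1,v0,v1) in dict(hex=(245,284,175,198),tin=(200,230,228,254),tape=(203,230,146,170),marker=(188,235,188,202)).items(): print(n,abs(a-b)[v0:v1,u0:u1].mean().round(1))
E
```

```text
clock: 38.3
tcp_pos: [0.5732, -0.0298, 0.1987]
wrist_force: [-0.1, -0.1, 0.6]
hex 6.0
tin 4.9
tape 5.0
marker 4.8
```

Everything on the bench is where it lay, so I'm handing in.

```bash
python3 -c "
from workcell import env
print(env.hand_in())"
```

```text
the job is handed in; nothing more can be done
None
```

I handed the job in at about 38 s: the dowel looks flush in the camera images, the block is still in its seat and the bystanders lie where they were, but while cocking, the handle force peaked at 22.9 N, just over the roughly 22 N you gave as jamming.

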